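# Nest the tapered adapter sleeves and cover them

### The job

Put the printed hose-adapter set away: stand the slim tapered sleeve, narrow end down, in the mouth of the wide footed sleeve, where it should rest loosely under its own weight - the tapers jam if it is dropped or pressed in, so lower it gently and let go as it settles. Then lay the round cover plate on the slim sleeve's open top, knob up, with its boss in the bore so that the plate sits level, again without pressing hard. Leave the wide sleeve standing where it is and do not disturb the other things.

Things in the scene. Friction and masses are not known exactly. Their poses are not given: they have to be found in the camera images.
- wide_sleeve: Wide grey plastic sleeve (loose, 0.6 kg) standing on a round foot 100 mm across and 8 mm thick, 78 mm high, about 73 mm across at the rim. Origin: centre of the underside of the foot; z up. Its open mouth is at the top; the round bore tapers at 10 degrees from the axis, 54 mm across at the mouth, narrowing downward. It has no stop: the slim sleeve's taper meets the bore all round when the slim sleeve's narrow end is 25 mm above the wide sleeve's underside.
- wide_mouth (a point): Centre of the wide sleeve's mouth, in the plane of its rim, 78 mm above its underside; z up.
- slim_sleeve: Slim grey plastic sleeve (loose, about 0.14 kg), 100 mm high, standing narrow end down. Origin: centre of its narrow end (underside); z along its axis, towards the collar. The lower 57 mm is a cone, 36 mm across at the bottom widening to 56 mm (10 degrees from the axis); the upper 43 mm is a straight round collar 56 mm across, wall 4 mm, bore 48 mm. It is meant to be gripped across the outside of the collar, of which 43 mm stands clear when nested.
- slim_center (a point): Centre of the slim sleeve, half-way up (50 mm above its narrow end, 50 mm below its rim). Nested, it lies on the wide sleeve's axis, 75 mm above the wide sleeve's underside, 3 mm below its mouth.
- slim_rim (a point): Centre of the slim sleeve's open top, in the plane of its rim, 100 mm above its narrow end.
- cover_center (a point): Centre (half-way up) of the round grey cover plate (loose, 0.07 kg, 44 mm high in all), 22 mm above its lowest face and in the axis; z up. From below: a boss 38 mm across and 8 mm high (it drops into the slim sleeve's 48 mm bore with 5 mm to spare all round), a disc 72 mm across and 6 mm thick, a round knob 26 mm across and 30 mm high, to grip from above.
- cover_face (a point): Centre of the underside of the cover's disc, 8 mm above the cover's lowest face; it meets the slim sleeve's rim when the cover sits level.
- small_gear: Small printed gear lying flat, 32 mm across, 12 mm high; a bystander. Origin: centre of the underside.
- marker: Marker pen lying on the desk, 126 mm long along its y axis, 15 mm thick; a bystander. Origin: centre of the underside.
- tape: Roll of tape lying flat, 52 mm across, 19 mm high; a bystander. Origin: centre of the underside.

How it is judged (in metres and radians):
At the end, for the whole second after the job is handed in: Slim sleeve in the wide one: centre 70-80 mm above its underside, within 5 mm of its axis, lean under 4 deg. Cover's disc on the slim rim: within 3 mm in height and 9 mm of centre, level with the rim within 3 deg. Wide sleeve upright (3 deg), within 30 mm of its start (horizontal distance between slim_center and wide_mouth below 0.005 m and z of slim_center in the frame of wide_sleeve between 0.07 and 0.08 m and angle between slim_center's own z axis and vertical below 0.07 rad and z of cover_face in the frame of slim_rim between -0.003 and 0.003 m and horizontal distance between cover_face and slim_rim below 0.009 m and angle between the z axis of cover_face and the z axis of slim_rim, either way round below 0.05 rad and angle between wide_sleeve's own z axis and vertical below 0.05 rad and distance of wide_sleeve from where it was at the start of the episode below 0.03 m); the robot touches nothing.
It fails at once if the slim sleeve is jammed: the sleeves' walls squeeze each other with more than 70 N in all (a push of 20 to 30 N, or a drop of about a centimetre) (contact force between slim_sleeve and wide_sleeve above 70 N).
It fails at once if a bystander is moved by more than 40 mm (distance of any of small_gear, marker, tape from where it was at the start of the episode above 0.04 m).
It fails at once if the wide sleeve is tipped (angle between wide_sleeve's own z axis and vertical above 0.35 rad).
It also fails if it takes over 64 s, if anything falls off the work surface, if the arm or the gripper's body presses on something with over 40 N, if the wrist force passes 120 N, or if a joint passes its speed limit or range.

### The arm

A 6-joint arm with a two-finger parallel gripper is mounted at the origin on a cart in front of the work surface, level with it; the furniture and walls round the work are solid. World frame = base frame: x ahead of the robot, y to its left, z up, the work surface at z = 0. Lengths are in m, angles in degrees, forces in N, time in s.
With the tool pointing down it reaches from about 0.35 to 0.875 m from the base axis. Payload 4.2 kg.
Tool frame: the origin (TCP) lies between the finger pads; the fingertips stand 17 mm ahead of it and the grasp point (between the pads) lies 2 mm behind it; z points along the fingers, y is the direction in which the jaws open and shut (so a half turn about z gives the same grasp; the last joint's range is limited). The gripper opens to 85 mm and grips with 20 to 120 N. Pads are 22 mm wide; open, the fingers measure 114 mm over their backs; the gripper's body (76 mm by 85 mm) begins 54 mm behind the grasp point. The pads swing forward as they close: fully open they stand 13 mm farther back than shut.
Start: joints at [-57.548, 22.042, 0.453, 0, -68.411, -14.817], TCP at [0.189, -0.596, 0.248] pointing down, gripper open.
Joint ranges: [-179.83, 179.83], [-69.29, 118.12], [-61.27, 80.66], [-181.25, 117.63], [-171.15, -9.14], [-177.46, 177.46]. Speed limits (degrees/s): [159.86, 159.86, 180, 180, 180, 180].

### API

Orientations are given as a 3x3 rotation matrix whose columns are the frame's x, y, z axes.
In Python, from station import arm gives the robot as it stands. The module is installed in compiled form; this text tells all that it offers.
- The arm moves only by the tool move_arm, never from a script. Its argument "commands" is a list of rows, each a list of 3 entries, a list of its own where there are three numbers: the shift along the tool's x, y, z in m, then the turn, a rotation vector about the tool's x, y, z in degrees, then the opening, from 0 (shut) to 1 (fully open). In form: [[[x, y, z], [ax, ay, az], jaw], ...]. A call has 1 to 8 rows; each row shifts and turns the pose as measured when the row begins, along the tool's axes as they then stand; what a row does not reach is not made up. A row lasts 1/10 s, in which the tool goes at most 50 mm and 8.59 degrees, less where a joint would pass 70% of its speed; a pose out of reach is approached as far as the arm can. A call is refused whole if a number of a shift passes 0.05 or a number of a turn 8.59, either way. A call with a gripper value outside its range is refused whole. The fingers move at their own pace and stop on an object; "grip_force" is the grip in N (left out, the last holds). Time passes only in rows, so rows that do not move let the fingers close. It gives the time, the measured TCP pose, the force and the opening at its end, in the units of the state.
- arm.state(): the state, without advancing time (a new reading comes with each control period).
- arm.camera(name): name is "scene" or "top"; returns a dict with "frame" (480x640x3 uint8, red, green, blue), "z_map" (480x640 float32, m along the optical axis (not along the pixel's ray), 0 where there is no reading), "fx", "fy", "cx", "cy" (pixels), "D" ([k1, k2, p1, p2, k3] as OpenCV has them; the pictures are not rectified), "pose" (4x4, takes a point from camera to world coordinates). Camera axes: x right, y down, z forward; pixel columns grow to the right and rows downward; lengths in m; the calibration is good to about 2 mm. A picture is of the moment at which its call begins.
- arm.hand_in(): hands the job in, once; it reports no verdict.
The state is a dict: "t": time; "qpos": joint angles; "qvel": joint speeds; "joint_torque": joint torques, N m; "tool_pos": TCP position; "tool_rot": TCP orientation; "contact_force": force on the tool from outside, world axes, zero at the start; "wrist_torque": the same for the moment, N m; "grip_width": finger opening in m.
Only numpy, scipy, OpenCV 4.12 (cv2) and the standard library are available. Lean on these libraries where they do the work, as an engineer would, in place of code of your own. Each camera call takes 0.05 s, during which the arm holds its last target.

## Working session

There is one attempt and no reset: what is moved stays moved. The work goes in short steps, Python scripts to look and compute and a tool call to move; the robot and the scene stay as the last step left them, time stands still between calls to the robot, and variables do not carry over. Pictures are saved under pics/ and viewed, and the job is handed in when it is done.

Besides the shell and the picture viewer there is one more tool, called in YAML: its name, and indented under it one key for each argument. move_arm: Moves the arm, as the interface text tells. Its arguments: {"type":"object","properties":{"commands":{"type":"array","items":{"type":"array"}},"grip_force":{"type":"number"}},"required":["commands"]}

```bash
mkdir -p pics; cat > h.py <<'E'
from station import arm
import numpy as np, cv2
def snap(n,f):
    c=arm.camera(n); cv2.imwrite('pics/'+f,c['frame'][:,:,::-1]); np.savez('pics/'+f+'.npz',**{k:np.array(v) for k,v in c.items()}); return c
def world(c):
    K=np.array([[c['fx'],0,c['cx']],[0,c['fy'],c['cy']],[0,0,1]],float)
    v,u=np.mgrid[0:480,0:640]
    p=cv2.undistortPoints(np.stack([u.ravel(),v.ravel()],1).astype(np.float64)[:,None],K,np.array(c['D'],float))[:,0]
    z=np.array(c['z_map']).ravel().astype(float)
    P=np.c_[p[:,0]*z,p[:,1]*z,z]; T=np.array(c['pose'])
    W=P@T[:3,:3].T+T[:3,3]; W[z==0]=np.nan
    return W.reshape(480,640,3)
E
python3 - <<'E'
from h import *
for n in('scene','top'):
    c=snap(n,n+'0.png'); print(n,np.round(c['pose'],3).tolist(),c['fx'],c['D'])
s=arm.state();print(s)
E
```

```text
scene [[-0.444, -0.634, 0.633, -0.219], [-0.896, 0.312, -0.316, 0.448], [0.003, -0.708, -0.707, 0.916], [0.0, 0.0, 0.0, 1.0]] 584.6567421792804 [-0.18264996  0.          0.          0.          0.        ]
top [[0.001, -0.987, 0.164, 0.386], [-1.0, 0.004, 0.03, 0.054], [-0.03, -0.164, -0.986, 0.992], [0.0, 0.0, 0.0, 1.0]] 505.656273884599 [-0.0370743  0.         0.         0.         0.       ]
{'t': 0.1, 'qpos': array([-5.75478293e+01,  2.20860796e+01,  3.89774655e-01, -2.56254295e-02,
       -6.84103050e+01, -1.48157664e+01]), 'qvel': array([ 2.86149923e-04, -1.35896791e-01,  2.96645424e-01,  1.11238891e-01,
        2.36797336e-02,  3.57114155e-02]), 'joint_torque': array([-5.01441300e-04, -3.93319094e+01,  1.88930279e+01,  4.19790253e+00,
       -2.54281753e-03,  1.13831675e-05]), 'tool_pos': array([ 0.18923387, -0.59517154,  0.24734784]), 'tool_rot': array([[-9.53048298e-01, -3.02817640e-01, -6.47493917e-04],
       [-3.02818323e-01,  9.53046613e-01,  1.79325331e-03],
       [ 7.40631503e-05,  1.90513003e-03, -9.99998182e-01]]), 'contact_force': array([-0.68960171,  0.32197145,  0.41694697]), 'wrist_torque': array([-0.01785445, -0.01924083, -0.00681216]), 'grip_width': 0.08546989546988548}
```

View pics/scene0.png

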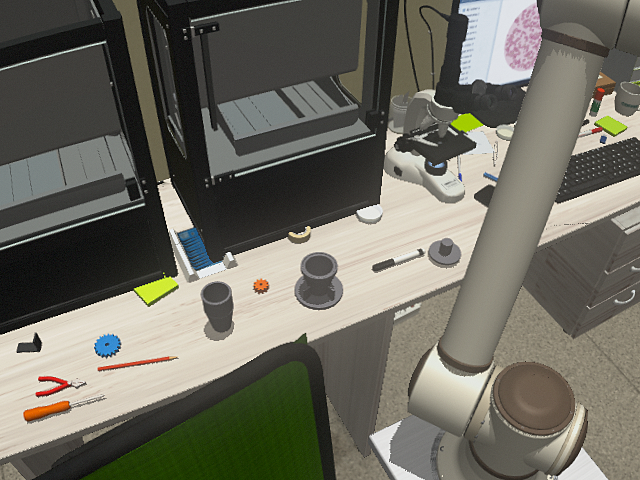

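View pics/top0.png

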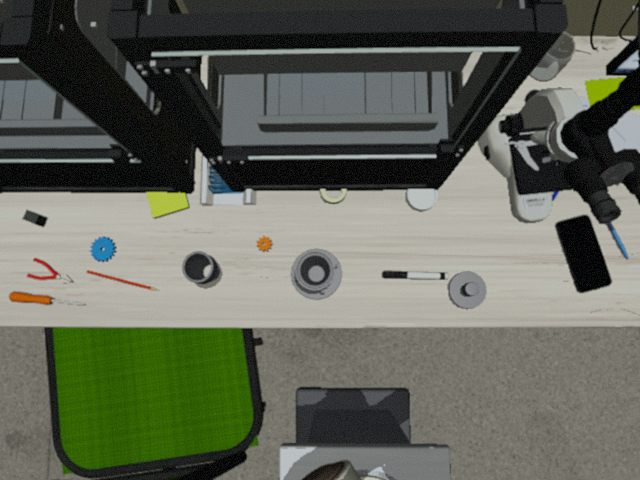

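The scene view shows slim (217,305), wide (319,280) and cover (445,250). In the top view they are at (201,268), (317,273) and (468,289), with the printers just behind them at rows ≤190.

```bash
cat >> h.py <<'E'
def load(f):
    d=np.load('pics/'+f+'.npz'); return {k:d[k] for k in d}
def circ(P):
    P=P[:,:2];A=np.c_[2*P,np.ones(len(P))]
    for i in range(4):
        s=np.linalg.lstsq(A,(P**2).sum(1),rcond=None)[0]; r=np.sqrt(s[2]+s[0]**2+s[1]**2)
        e=abs(np.hypot(*(P-s[:2]).T)-r); k=e<max(.002,2*np.median(e)); P=P[k];A=A[k]
    return s[:2],r,len(P)
E
python3 - <<'E'
from h import *
c={n:load(n+'0.png') for n in('scene','top')}
W={n:world(c[n]) for n in c}
for o,(t,s) in dict(slim=((201,268),(217,305)),wide=((317,273),(319,285)),cover=((468,289),(445,252))).items():
  for n,(u,v) in(('top',t),('scene',s)):
    r=45
    w=W[n][v-r:v+r,u-r:u+r].reshape(-1,3); w=w[np.isfinite(w[:,0])]
    fin=w[w[:,2]>.004]
    cen=np.median(fin,0); fin=fin[np.hypot(*(fin[:,:2]-cen[:2]).T)<.09]
    print(o,n,'n',len(fin),'med',cen.round(4),'zpct',np.percentile(fin[:,2],[5,25,50,75,90,97,99.5]).round(4),'table',np.median(w[abs(w[:,2])<.01][:,2]).round(4))
    H=dict(slim=.1,wide=.078,cover=.014)[o]
    for h in [H]+([.044] if o=='cover' else [])+([.008] if o=='wide' else []):
      b=fin[abs(fin[:,2]-h)<.004]
      if len(b)>10: print('   z',h,'n',len(b),'zmed',np.median(b[:,2]).round(4),'bbox',b.min(0)[:2].round(4),b.max(0)[:2].round(4),'mid',((b.min(0)+b.max(0))/2)[:2].round(4),'circ',circ(b))
E
```

```text
slim top n 946 med [0.4839 0.3104 0.0684] zpct [0.0056 0.0401 0.0695 0.0969 0.0997 0.1011 0.1023] table -0.0001
   z 0.1 n 248 zmed 0.0993 bbox [0.4528 0.2707] [0.5089 0.3276] mid [0.4809 0.2992] circ (array([0.48064395, 0.29851107]), np.float64(0.026253076902779445), 228)
slim scene n 1283 med [0.4952 0.3014 0.0551] zpct [0.0164 0.054  0.0729 0.0894 0.0974 0.0993 0.1006] table -0.0013
   z 0.1 n 181 zmed 0.0981 bbox [0.448  0.2711] [0.5048 0.3279] mid [0.4764 0.2995] circ (array([0.47556269, 0.29968181]), np.float64(0.02641336583642397), 135)
wide top n 2040 med [0.4746 0.0898 0.0193] zpct [0.0053 0.0078 0.0212 0.0754 0.0782 0.0795 0.0812] table 0.0001
   z 0.078 n 560 zmed 0.0776 bbox [0.44   0.0546] [0.5126 0.1257] mid [0.4763 0.0901] circ (array([0.47641314, 0.09061471]), np.float64(0.031841519967485334), 546)
   z 0.008 n 960 zmed 0.0077 bbox [0.398  0.0019] [0.561  0.1767] mid [0.4795 0.0893] circ (array([0.47870876, 0.09150879]), np.float64(0.045243810468501955), 434)
wide scene n 2045 med [0.4613 0.0934 0.0354] zpct [0.0051 0.0078 0.036  0.0698 0.0765 0.0781 0.0798] table -0.
[... 205 characters left out ...]
4013 0.0092] [0.5178 0.1684] mid [0.4596 0.0888] circ (array([0.47016264, 0.09155235]), np.float64(0.042690895988834236), 484)
cover top n 1340 med [ 0.4471 -0.1942  0.0138] zpct [0.0098 0.0125 0.0139 0.0156 0.0413 0.0445 0.0459] table -0.0003
   z 0.014 n 1065 zmed 0.0136 bbox [ 0.4088 -0.2378] [ 0.48   -0.1168] mid [ 0.4444 -0.1773] circ (array([ 0.44857828, -0.19419647]), np.float64(0.03327434015230858), 636)
   z 0.044 n 148 zmed 0.0433 bbox [ 0.432 -0.214] [ 0.4564 -0.1887] mid [ 0.4442 -0.2014] circ (array([ 0.44428822, -0.20111553]), np.float64(0.010077780133826712), 115)
cover scene n 1552 med [0.1541 0.0199 0.3432] zpct [0.326  0.3446 0.3634 0.386  0.4055 0.4199 0.4278] table -0.001
```

```bash
python3 - <<'E'
from h import *
im=np.load('pics/scene0.png.npz')['frame'][:,:,::-1]
a=cv2.resize(im[225:345,180:340],(800,600),interpolation=cv2.INTER_CUBIC);cv2.imwrite('pics/z1.png',a)
im=np.load('pics/top0.png.npz')['frame'][:,:,::-1]
a=cv2.resize(im[170:330,160:500],(800,376),interpolation=cv2.INTER_CUBIC);cv2.imwrite('pics/z2.png',a)
W=world(load('top0.png'))
for u,v in [(265,243),(385,275),(443,276),(421,198),(333,195),(223,190),(168,203),(230,186),(330,186),(430,186),(180,186),(317,325)]: print(u,v,W[v,u].round(3))
# tall things near the desk
m=(W[...,2]>.03)&(W[...,0]<.5)
ys=W[...,1]
for y in np.arange(-.5,.5,.05):
    k=(W[...,2]>.12)&(abs(ys-y)<.025)&(W[...,0]>.2)
    if k.sum(): print(round(y,2),'min x of tall',np.nanpercentile(W[...,0][k],1).round(3))
E
```

```text
265 243 [0.536 0.191 0.01 ]
385 275 [ 0.472 -0.043  0.019]
443 276 [ 0.47  -0.156  0.011]
421 198 [ 0.625 -0.118  0.013]
333 195 [ 0.636  0.056 -0.001]
223 190 [0.645 0.278 0.008]
168 203 [0.618 0.388 0.013]
230 186 [0.642 0.255 0.049]
330 186 [0.646 0.062 0.03 ]
430 186 [ 0.644 -0.133  0.032]
180 186 [0.639 0.349 0.063]
317 325 [ 0.377  0.088 -0.001]
-0.5 min x of tall 0.849
-0.45 min x of tall 0.849
-0.4 min x of tall 0.598
-0.35 min x of tall 0.525
-0.3 min x of tall 0.526
-0.25 min x of tall 0.606
-0.15 min x of tall 0.64
-0.1 min x of tall 0.63
-0.05 min x of tall 0.641
-0.0 min x of tall 0.642
0.05 min x of tall 0.642
0.1 min x of tall 0.642
0.15 min x of tall 0.641
0.2 min x of tall 0.634
0.25 min x of tall 0.635
0.35 min x of tall 0.636
0.4 min x of tall 0.626
0.45 min x of tall 0.639
```

View pics/z1.png

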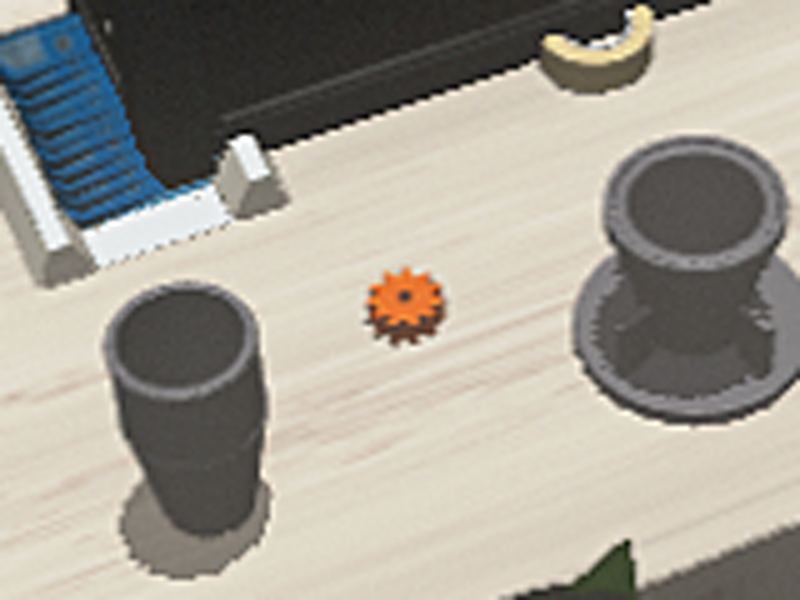

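View pics/z2.png

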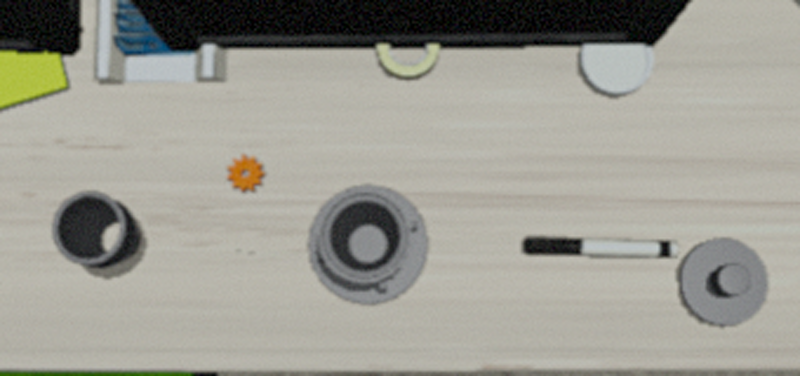

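move_arm:
  commands:
    - [[0,0,0],[0,0,8.5],1]
    - [[0,0,0],[0,0,8.5],1]
    - [[-0.045,0.02,0],[0,0,0.5],1]
    - [[-0.045,0.02,0],[0,0,0],1]
    - [[-0.045,0.02,0],[0,0,0],1]
    - [[-0.045,0.02,0],[0,0,0],1]
    - [[-0.03,0.045,0],[0,0,0],1]
    - [[-0.02,0.045,0],[0,0,0],1]
  grip_force: 30

```text
t: 0.9
tool_pos: [0.4212, -0.4306, 0.2411]
tool_rot: [[-1.0, 0.022, -0.007], [0.022, 1.0, 0.009], [0.007, 0.009, -1.0]]
contact_force: [0.9, -0.4, -0.4]
grip_width: 0.0853
```

move_arm:
  commands:
    - [[0,0.05,0],[0,0,0.6],1]
    - [[0,0.05,0],[0,0,0],1]
    - [[0,0.05,0],[0,0,0],1]
    - [[0,0.05,0],[0,0,0],1]
    - [[-0.01,0.05,0],[0,0,0],1]
    - [[-0.01,0.05,0],[0,0,0],1]
    - [[-0.01,0.05,0],[0,0,0],1]
    - [[-0.01,0.05,0],[0,0,0],1]

```text
t: 1.7
tool_pos: [0.4704, -0.0346, 0.2409]
tool_rot: [[-0.999, 0.033, -0.012], [0.033, 0.999, 0.012], [0.013, 0.012, -1.0]]
contact_force: [0.7, 0.5, -0.2]
grip_width: 0.085
```

move_arm:
  commands:
    - [[0,0.05,0],[0,0,0],1]
    - [[0,0.05,0],[0,0,0],1]
    - [[0,0.05,0],[0,0,0],1]
    - [[0,0.05,0],[0,0,0],1]
    - [[0,0.05,0],[0,0,0],1]
    - [[0,0.05,0],[0,0,0],1]
    - [[0,0,0],[0,0,0],1]

```text
t: 2.4
tool_pos: [0.4772, 0.2701, 0.2423]
tool_rot: [[-1.0, 0.026, -0.014], [0.026, 1.0, 0.011], [0.014, 0.011, -1.0]]
contact_force: [0.4, 0.0, -0.2]
grip_width: 0.0852
```

```bash
cat >> h.py <<'E'
from scipy.spatial.transform import Rotation as Ro
def go(x,y,z,D=np.diag([-1.,1,-1])):
    s=arm.state();R=np.array(s['tool_rot']);p=np.array(s['tool_pos'])
    print('pos',p.round(4),'shift',(R.T@(np.array([x,y,z])-p)).round(4),'turn',Ro.from_matrix(R.T@D).as_rotvec(degrees=True).round(2),'F',np.round(s['contact_force'],2),'M',np.round(s['wrist_torque'],3),'w',round(float(s['grip_width']),4),'t',s['t'])
E
python3 -c "
from h import *
go(.478,.299,.15)"
```

```text
pos [0.4772 0.2701 0.2423] shift [-0.0014  0.0279  0.0926] turn [ 0.64 -0.81 -1.51] F [ 0.43  0.03 -0.15] M [-0.074  0.062 -0.032] w 0.0852 t 2.4
```

move_arm:
  commands:
    - [[-0.001,0.028,0],[0.6,-0.8,-1.5],1]
    - [[0,0,0.03],[0,0,0],1]
    - [[0,0,0.03],[0,0,0],1]
    - [[0,0,0.03],[0,0,0],1]
    - [[0,0,0],[0,0,0],1]

```text
t: 2.9
tool_pos: [0.4778, 0.3003, 0.1488]
tool_rot: [[-1.0, -0.004, -0.001], [-0.004, 1.0, -0.001], [0.001, -0.001, -1.0]]
contact_force: [-0.4, -0.1, -0.8]
grip_width: 0.0859
```

```bash
python3 -c "
from h import *
go(.478,.299,.082)
snap('scene','s1.png');snap('top','t1.png')
a=cv2.imread('pics/s1.png')[200:360,120:333];b=cv2.imread('pics/t1.png')[190:350,120:333]
cv2.imwrite('pics/m1.png',cv2.resize(np.hstack([a,b]),(798,300)))"
```

```text
pos [0.4778 0.3003 0.1488] shift [-0.0003 -0.0013  0.0668] turn [-0.03 -0.06  0.23] F [-0.4  -0.06 -0.84] M [-0.067 -0.012 -0.015] w 0.0859 t 2.9
```

View pics/m1.png

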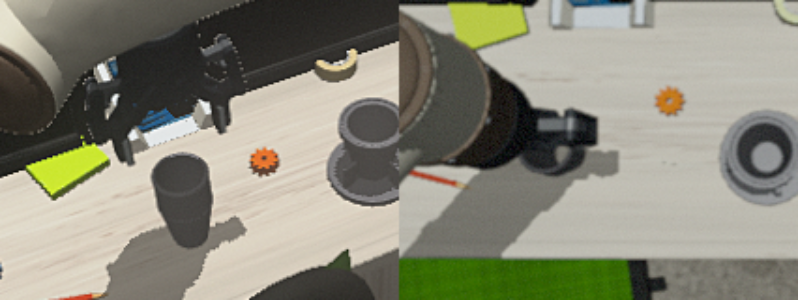

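The gripper is centred above the slim sleeve, with its rim between the open fingers, so I can descend.

move_arm:
  commands:
    - [[0,-0.001,0.025],[0,0,0],1]
    - [[0,0,0.025],[0,0,0],1]
    - [[0,0,0.016],[0,0,0],1]
    - [[0,0,0],[0,0,0],1]

```text
t: 3.4
tool_pos: [0.4865, 0.3054, 0.0955]
tool_rot: [[-1.0, -0.006, 0.021], [-0.006, 1.0, 0.017], [-0.021, 0.017, -1.0]]
contact_force: [0.3, -0.3, 0.8]
grip_width: 0.0855
```

move_arm:
  commands:
    - [[0,0,0],[0,0,0],0.75]
    - [[0,0,0],[0,0,0],0.65]
    - [[0,0,0],[0,0,0],0.4]
    - [[0,0,0],[0,0,0],0.4]
    - [[0,0,0],[0,0,0],0.4]
    - [[0,0,0],[0,0,0],0.4]
  grip_force: 25

```text
t: 4.0
tool_pos: [0.4891, 0.3074, 0.1022]
tool_rot: [[-1.0, -0.006, 0.028], [-0.006, 1.0, 0.025], [-0.029, 0.025, -0.999]]
contact_force: [-0.3, 1.2, -1.4]
grip_width: 0.054
```

```bash
python3 -c "
from h import *
go(.478,.299,.21)"
```

```text
pos [0.4891 0.3074 0.1022] shift [ 0.0081 -0.0057 -0.1083] turn [1.41 1.64 0.35] F [-0.31  1.15 -1.35] M [-0.071  0.076 -0.016] w 0.054 t 4.0
```

```bash
cat > view.py <<'E'
import sys
from h import *
def both(tag,su,sv,tu,tv,r=60):
    snap('scene',f's{tag}.png');snap('top',f't{tag}.png')
    a=cv2.imread(f'pics/s{tag}.png')[max(0,sv-r):sv+r,su-r:su+r];b=cv2.imread(f'pics/t{tag}.png')[max(0,tv-r):tv+r,tu-r:tu+r]
    cv2.imwrite(f'pics/m{tag}.png',np.hstack([cv2.resize(a,(390,390),interpolation=2),cv2.resize(b,(390,390),interpolation=2)]))
both(sys.argv[1],*map(int,sys.argv[2:]))
s=arm.state();print(s['t'],s['tool_pos'],s['contact_force'])
E
python3 view.py 2 217 300 201 268
```

```text
4.1 [0.48912814 0.30736874 0.10201318] [-0.99216279  0.52779909 -1.88004927]
```

View pics/m2.png

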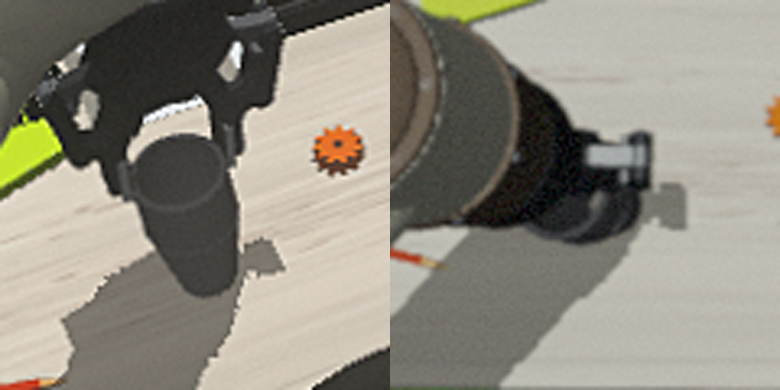

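move_arm:
  commands:
    - [[0.004,-0.002,0.004],[1.4,1.6,0.3],0.4]

```text
t: 4.2
tool_pos: [0.486, 0.3057, 0.0993]
tool_rot: [[-1.0, -0.002, 0.003], [-0.002, 1.0, 0.001], [-0.003, 0.001, -1.0]]
contact_force: [1.4, -2.0, 13.6]
grip_width: 0.0543
```

```bash
python3 -c "
from h import *
go(.478,.299,.082)"
```

```text
pos [0.486  0.3057 0.0993] shift [ 0.0081 -0.0067  0.0173] turn [0.04 0.15 0.1 ] F [ 1.39 -2.01 13.58] M [-0.535 -0.364  0.037] w 0.0543 t 4.2
```

move_arm:
  commands:
    - [[0,0,0],[0,0,0],0.7]

```text
t: 4.3
tool_pos: [0.4865, 0.3062, 0.0996]
tool_rot: [[-1.0, -0.002, 0.003], [-0.002, 1.0, 0.001], [-0.003, 0.001, -1.0]]
contact_force: [-0.1, -0.0, -0.8]
grip_width: 0.0596
```

move_arm:
  commands:
    - [[0,0,0],[0,0,0],1]

```text
t: 4.4
tool_pos: [0.4867, 0.3063, 0.0998]
tool_rot: [[-1.0, -0.002, 0.004], [-0.002, 1.0, 0.001], [-0.004, 0.001, -1.0]]
contact_force: [-0.9, 0.3, 0.5]
grip_width: 0.0726
```

move_arm:
  commands:
    - [[0,0,0],[0,0,0],1]

```text
t: 4.5
tool_pos: [0.4867, 0.3063, 0.0998]
tool_rot: [[-1.0, -0.002, 0.004], [-0.002, 1.0, 0.002], [-0.004, 0.002, -1.0]]
contact_force: [0.5, 1.0, 0.4]
grip_width: 0.0845
```

move_arm:
  commands:
    - [[0,0,0],[0,0,0],1]

```text
t: 4.6
tool_pos: [0.4866, 0.3063, 0.0998]
tool_rot: [[-1.0, -0.002, 0.004], [-0.002, 1.0, 0.002], [-0.004, 0.002, -1.0]]
contact_force: [-0.3, -0.2, -0.2]
grip_width: 0.0856
```

```bash
python3 -c "
from h import *
go(.478,.299,.082);go(.478,.299,.082);snap('top','x.png');go(.478,.299,.082);go(.478,.299,.082)"; python3 view.py 3 217 300 201 268
```

```text
pos [0.4866 0.3063 0.0998] shift [ 0.0087 -0.0073  0.0178] turn [0.1  0.24 0.13] F [-0.34 -0.17 -0.24] M [-0.016  0.052  0.037] w 0.0856 t 4.6
pos [0.4866 0.3063 0.0998] shift [ 0.0087 -0.0073  0.0178] turn [0.1  0.24 0.13] F [-0.34 -0.17 -0.24] M [-0.016  0.052  0.037] w 0.0856 t 4.6
pos [0.4866 0.3062 0.0998] shift [ 0.0087 -0.0072  0.0178] turn [0.1  0.24 0.13] F [-0.78  0.23 -0.62] M [ 0.044 -0.002  0.034] w 0.0854 t 4.65
pos [0.4866 0.3062 0.0998] shift [ 0.0087 -0.0072  0.0178] turn [0.1  0.24 0.13] F [-0.78  0.23 -0.62] M [ 0.044 -0.002  0.034] w 0.0854 t 4.65
4.75 [0.48661777 0.30626565 0.09983885] [-0.31939822  0.44804572 -0.55245308]
```

View pics/m3.png

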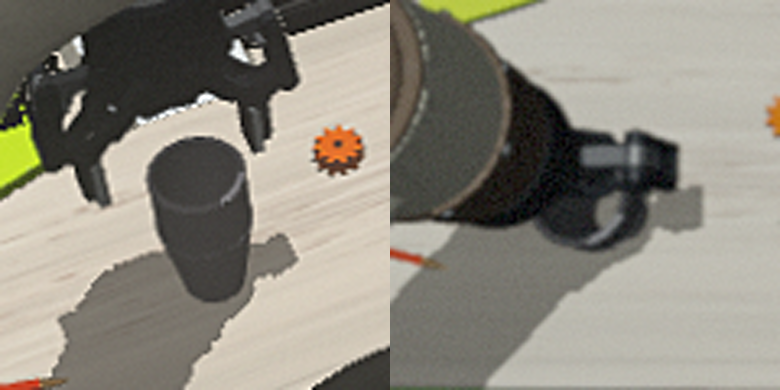

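```bash
cat >> h.py <<'E'
def rim(c,u,v,h,r=30,tol=.004):
    w=world(c)[v-r:v+r,u-r:u+r].reshape(-1,3); w=w[np.isfinite(w[:,0])]
    w=w[abs(w[:,2]-h)<tol]; return w
E
python3 - <<'E'
from h import *
for f in('scene0','s3','s1'):
    c=load(f+'.png')
    W=world(c)[265:340,190:245].reshape(-1,3)
    # ring by depth: points with z .096-.102
    b=W[(abs(W[:,2]-.0985)<.003)]
    q=b[np.hypot(b[:,0]-.478,b[:,1]-.3)<.045]
    print(f,len(q),circ(q),((q.min(0)+q.max(0))/2).round(4),q.min(0).round(4),q.max(0).round(4))
E
```

```text
scene0 188 (array([0.47567518, 0.29949699]), np.float64(0.026484490460152516), 141) [0.4764 0.2995 0.0983] [0.448  0.2711 0.0956] [0.5048 0.3279 0.101 ]
s3 203 (array([0.47363256, 0.29778692]), np.float64(0.02684867050437325), 135) [0.4728 0.2915 0.0984] [0.4438 0.2558 0.0956] [0.5018 0.3271 0.1012]
s1 196 (array([0.47569285, 0.29977457]), np.float64(0.02630223844886754), 150) [0.4759 0.2996 0.0985] [0.4471 0.2716 0.0955] [0.5048 0.3276 0.1014]
```

move_arm:
  commands:
    - [[0.01,-0.008,0],[0,0,0],1]
    - [[0.001,-0.001,0.006],[0,0,0],1]
    - [[0,0,0.006],[0,0,0],1]
    - [[0,0,0.006],[0,0,0],1]
    - [[0,0,0],[0,0,0],1]

```text
t: 5.25
tool_pos: [0.4762, 0.2977, 0.0801]
tool_rot: [[-1.0, -0.003, 0.005], [-0.003, 1.0, 0.002], [-0.005, 0.002, -1.0]]
contact_force: [0.2, 0.6, -0.7]
grip_width: 0.0857
```

```bash
python3 -c "
from h import *
go(.476,.297,.081)"
```

```text
pos [0.4762 0.2977 0.0801] shift [ 0.0002 -0.0007 -0.001 ] turn [0.12 0.28 0.15] F [ 0.25  0.59 -0.72] M [-0.03  -0.04  -0.093] w 0.0857 t 5.25
```

move_arm:
  commands:
    - [[0,0,0],[0.1,0.2,0],0.7]
    - [[0,0,0],[0,0,0],0.66]
    - [[0,0,0],[0,0,0],0.4]
    - [[0,0,0],[0,0,0],0.4]
    - [[0,0,0],[0,0,0],0.4]
  grip_force: 25

```text
t: 5.75
tool_pos: [0.4768, 0.2981, 0.0796]
tool_rot: [[-1.0, -0.003, 0.001], [-0.003, 1.0, -0.0], [-0.001, -0.0, -1.0]]
contact_force: [0.3, 0.7, -1.2]
grip_width: 0.0543
```

```bash
python3 view.py 4 217 300 201 268; python3 -c "
from h import *
go(.476,.297,.081)"
```

```text
5.85 [0.47675706 0.29810896 0.07958903] [ 0.19281022 -0.37048947 -1.54095261]
pos [0.4768 0.2981 0.0796] shift [ 0.0008 -0.0011 -0.0014] turn [-0.01  0.06  0.15] F [ 0.19 -0.37 -1.54] M [0.004 0.01  0.018] w 0.0542 t 5.85
```

View pics/m4.png

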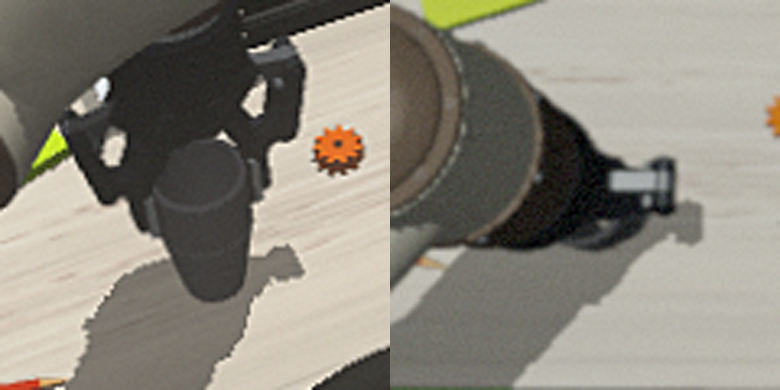

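Firm grip, sleeve upright. I'll lift it and carry it over to the wide sleeve.

move_arm:
  commands:
    - [[0,0,-0.01],[0,0,0],0.4]
    - [[0,0,-0.02],[0,0,0],0.4]
    - [[0,0,-0.03],[0,0,0],0.4]
    - [[0,0,-0.03],[0,0,0],0.4]
    - [[0,0,-0.02],[0,0,0],0.4]
    - [[0,0,-0.01],[0,0,0],0.4]
    - [[0,0,0],[0,0,0],0.4]

```text
t: 6.55
tool_pos: [0.4754, 0.2969, 0.2056]
tool_rot: [[-1.0, -0.002, -0.002], [-0.002, 1.0, -0.002], [0.002, -0.002, -1.0]]
contact_force: [0.0, -0.2, -3.3]
grip_width: 0.0544
```

```bash
python3 -c "
from h import *
go(.4745,.0903,.2)"
```

```text
pos [0.4754 0.2969 0.2056] shift [ 0.0012 -0.2066  0.006 ] turn [-0.12 -0.1   0.11] F [ 0.04 -0.23 -3.34] M [ 0.047 -0.042 -0.025] w 0.0544 t 6.55
```

move_arm:
  commands:
    - [[0,-0.02,0],[0,0,0],0.4]
    - [[0,-0.035,0],[0,0,0],0.4]
    - [[0,-0.04,0],[0,0,0],0.4]
    - [[0,-0.04,0],[0,0,0],0.4]
    - [[0,-0.04,0],[0,0,0],0.4]
    - [[0,-0.02,0],[0,0,0],0.4]
    - [[0,-0.008,0],[0,0,0],0.4]
    - [[0,0,0],[0,0,0],0.4]

```text
t: 7.35
tool_pos: [0.4681, 0.0804, 0.1967]
tool_rot: [[-1.0, -0.001, -0.02], [-0.0, 1.0, -0.011], [0.02, -0.011, -1.0]]
contact_force: [-0.7, 0.0, -1.3]
grip_width: 0.0545
```

```bash
python3 view.py 5 319 265 317 273; python3 -c "
from h import *
go(.4745,.0903,.16)"
```

```text
7.45 [0.46858249 0.08181889 0.19693454] [ 0.26303838 -0.22276869 -1.76268308]
pos [0.4686 0.0818 0.1969] shift [-0.0066  0.0088  0.0367] turn [-0.6  -1.11  0.13] F [ 0.26 -0.22 -1.76] M [ 0.048 -0.076  0.02 ] w 0.0544 t 7.45
```

View pics/m5.png

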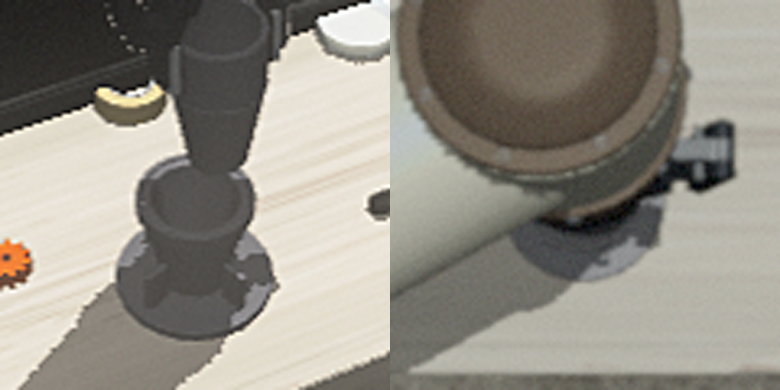

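move_arm:
  commands:
    - [[-0.006,0.008,0.01],[-0.6,-1.1,0.1],0.4]
    - [[0,0,0.004],[0,0,0],0.4]
    - [[0,0,0],[0,0,0],0.4]

```text
t: 7.75
tool_pos: [0.4749, 0.0925, 0.1821]
tool_rot: [[-1.0, -0.004, 0.0], [-0.004, 1.0, 0.0], [-0.0, 0.0, -1.0]]
contact_force: [-0.4, 0.0, -2.9]
grip_width: 0.0541
```

```bash
cat > meas.py <<'E'
import sys
from h import *
from scipy.optimize import least_squares
def fitR(P,R,x0):
    f=lambda x:np.hypot(P[:,0]-x[0],P[:,1]-x[1])-R(P[:,2])
    s=least_squares(f,x0,loss='soft_l1',f_scale=.001); return s.x,np.median(abs(s.fun)),len(P)
tag=sys.argv[1]; c=load(f's{tag}.png'); W=world(c); s=arm.state(); p=np.array(s['tool_pos'])
z0=p[2]-.0796
Q=W[150:330,260:400].reshape(-1,3);Q=Q[np.isfinite(Q[:,0])]
# slim body: cone region, excludes fingers
d=np.hypot(Q[:,0]-p[0],Q[:,1]-p[1])
for lo,hi in((.002,.04),(.015,.055)):
    k=(d<.034)&(Q[:,2]>max(z0+lo,.086))&(Q[:,2]<z0+hi)
    if k.sum()>30: print('slim',lo,hi,fitR(Q[k],lambda z:.018+(z-z0)*np.tan(np.radians(10)),p[:2]),'tcp',p.round(4),'z0',round(z0,4))
# wide rim
b=Q[(abs(Q[:,2]-.0768)<.004)&(np.hypot(Q[:,0]-.474,Q[:,1]-.09)<.06)]
print('wide rim',circ(b))
E
python3 - <<'E'
from h import *
import os
E
python3 view.py 6 319 265 317 273; python3 meas.py 6; sed -i 's#s{tag}.png#{tag}#' meas.py; python3 -c "
from h import *
go(.4745,.0903,.16)"
```

```text
7.85 [0.47522126 0.09239886 0.18261233] [-1.12143815 -0.16294386 -1.24643083]
slim 0.002 0.04 (array([0.47373868, 0.09245827]), np.float64(0.0006015229687498964), 236) tcp [0.4752 0.0924 0.1826] z0 0.103
slim 0.015 0.055 (array([0.47384105, 0.09242578]), np.float64(0.0005881208901991238), 286) tcp [0.4752 0.0924 0.1826] z0 0.103
wide rim (array([0.47161655, 0.09052606]), np.float64(0.032537954070619456), 278)
pos [0.4752 0.0924 0.1826] shift [ 0.0008 -0.0021  0.0226] turn [0.05 0.08 0.23] F [-1.12 -0.16 -1.25] M [0.022 0.024 0.053] w 0.0543 t 7.85
```

View pics/m6.png

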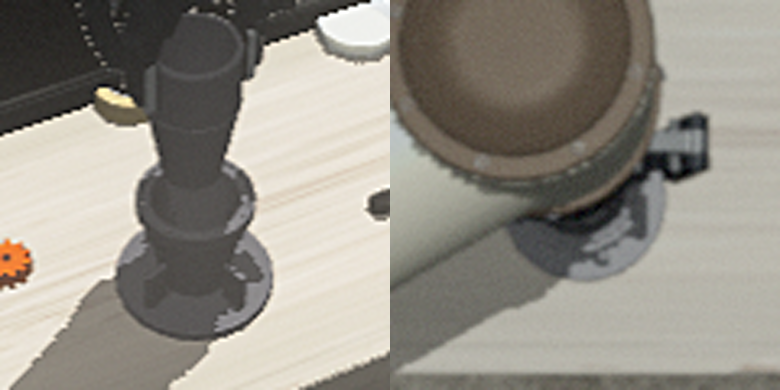

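```bash
python3 - <<'E'
from h import *
from scipy.optimize import least_squares
def ann(P,a,b,x0):
    def f(x):
        r=np.hypot(P[:,0]-x[0],P[:,1]-x[1]); return np.maximum(a-r,0)+np.maximum(r-b,0)+.05*(r-(a+b)/2)
    s=least_squares(f,x0,loss='soft_l1',f_scale=.001); return s.x.round(4)
def fixR(P,R,x0):
    s=least_squares(lambda x:np.hypot(P[:,0]-x[0],P[:,1]-x[1])-R,x0,loss='soft_l1',f_scale=.001);return s.x.round(4),np.median(abs(s.fun)).round(5)
def free(P,x0):
    s=least_squares(lambda x:np.hypot(P[:,0]-x[0],P[:,1]-x[1])-x[2],[*x0,.036],loss='soft_l1',f_scale=.001);return s.x.round(4)
for f,dz in(('scene0',-.001),('top0',0),('s6',-.001)):
    W=world(load(f+'.png')).reshape(-1,3); W=W[np.isfinite(W[:,0])]
    W[:,2]-=dz
    for n,c0,h,a,b in(('wide',(.474,.0905),.078,.027,.0365),('slim',(.478,.2993),.1,.024,.028)):
        if n=='slim' and f=='s6': continue
        d=np.hypot(W[:,0]-c0[0],W[:,1]-c0[1])
        k=(d<b+.006)&(abs(W[:,2]-h)<.0025)
        print(f,n,'annulus',k.sum(),ann(W[k],a,b,c0),end=' ')
        for lo,hi in((.003,.007),(.006,.012),(.012,.02)):
            k=(d<b+.006)&(d>b-.007)&(W[:,2]<h-lo)&(W[:,2]>h-hi)
            # outer side facing camera
            cam=load(f+'.png')['pose'][:2,3]; v=cam-np.array(c0); v/=np.linalg.norm(v)
            k&=((W[:,:2]-c0)@v>.005)
            if k.sum()>15: print(lo,k.sum(),fixR(W[k],b,c0),free(W[k],c0),end=' ')
        print()
E
```

```text
scene0 wide annulus 355 [0.4721 0.0903] 0.003 52 (array([0.4738, 0.0896]), np.float64(0.00069)) [0.4729 0.09   0.0357] 0.006 38 (array([0.4745, 0.0897]), np.float64(0.00056)) [0.4743 0.0898 0.0363] 0.012 18 (array([0.479 , 0.0874]), np.float64(0.00049)) [0.4747 0.0894 0.032 ] 
scene0 slim annulus 162 [0.476  0.2997] 0.003 38 (array([0.4777, 0.2996]), np.float64(0.00075)) [0.4779 0.2996 0.0282] 0.006 69 (array([0.4775, 0.2996]), np.float64(0.00051)) [0.4777 0.2995 0.0282] 0.012 86 (array([0.4771, 0.2996]), np.float64(0.00067)) [0.4772 0.2996 0.0281] 
top0 wide annulus 475 [0.4764 0.0905] 
top0 slim annulus 208 [0.4808 0.2989] 0.006 20 (array([0.4811, 0.2992]), np.float64(0.00029)) [0.4811 0.2993 0.028 ] 0.012 31 (array([0.481 , 0.2993]), np.float64(0.00027)) [0.4807 0.2985 0.0273] 
s6 wide annulus 271 [0.4717 0.0906] 0.003 62 (array([0.4737, 0.0894]), np.float64(0.00095)) [0.4736 0.0894 0.0364] 0.006 39 (array([0.4743, 0.0897]), np.float64(0.00093)) [0.4743 0.0897 0.0365]
```

move_arm:
  commands:
    - [[0,-0.0024,0.012],[0,0,0.2],0.4]
    - [[0,0,0.012],[0,0,0],0.4]
    - [[0,0,0.008],[0,0,0],0.4]
    - [[0,0,0],[0,0,0],0.4]
    - [[0,0,0],[0,0,0],0.4]

```text
t: 8.35
tool_pos: [0.4767, 0.0914, 0.1518]
tool_rot: [[-1.0, -0.003, 0.005], [-0.003, 1.0, 0.002], [-0.005, 0.002, -1.0]]
contact_force: [-0.1, 0.5, -1.9]
grip_width: 0.0542
```

```bash
python3 view.py 7 319 265 317 273; python3 meas.py s7.png; python3 -c "
from h import *
go(.4755,.0899,.125)"
```

```text
8.45 [0.47671004 0.09145064 0.15190345] [-0.59580299  0.21671554 -2.33504211]
slim 0.002 0.04 (array([0.47573746, 0.09144404]), np.float64(0.0005982412799391684), 161) tcp [0.4767 0.0915 0.1519] z0 0.0723
slim 0.015 0.055 (array([0.47567148, 0.0914162 ]), np.float64(0.0005911025235261092), 270) tcp [0.4767 0.0915 0.1519] z0 0.0723
wide rim (array([0.47156534, 0.09093831]), np.float64(0.03231750731073647), 255)
pos [0.4767 0.0915 0.1519] shift [ 0.0014 -0.0016  0.0269] turn [0.12 0.3  0.17] F [-0.6   0.22 -2.34] M [-0.037  0.077  0.004] w 0.0543 t 8.45
```

View pics/m7.png

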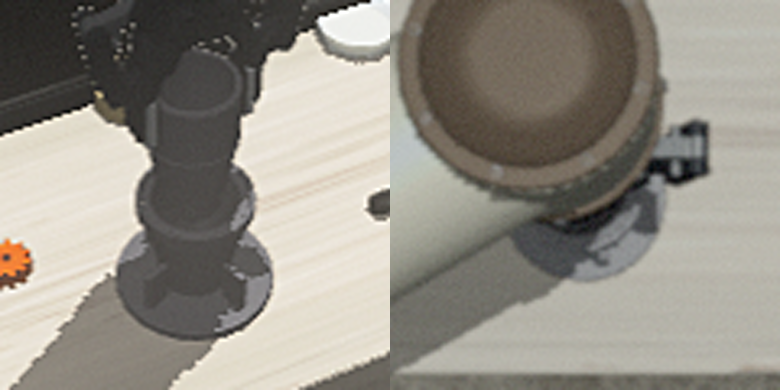

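move_arm:
  commands:
    - [[0.0015,-0.0015,0.006],[0.1,0.3,0.1],0.4]
    - [[0.0005,-0.0003,0.007],[0,0,0],0.4]
    - [[0.0005,-0.0003,0.006],[0,0,0],0.4]
    - [[0,0,0],[0,0,0],0.4]
    - [[0,0,0],[0,0,0],0.4]

```text
t: 8.95
tool_pos: [0.4743, 0.0892, 0.132]
tool_rot: [[-1.0, -0.001, 0.001], [-0.001, 1.0, 0.001], [-0.001, 0.001, -1.0]]
contact_force: [0.2, -0.1, -1.3]
grip_width: 0.0543
```

```bash
python3 -c "
from h import *
go(.4752,.0899,.115)"
```

```text
pos [0.4743 0.0892 0.132 ] shift [-0.0009  0.0006  0.017 ] turn [0.05 0.04 0.06] F [ 0.23 -0.1  -1.31] M [ 0.01  -0.006 -0.005] w 0.0543 t 8.95
```

move_arm:
  commands:
    - [[-0.0009,0.0006,0.004],[0,0,0],0.4]
    - [[0,0,0.004],[0,0,0],0.4]
    - [[0,0,0.004],[0,0,0],0.4]
    - [[0,0,0],[0,0,0],0.4]

```text
t: 9.35
tool_pos: [0.4756, 0.09, 0.1191]
tool_rot: [[-1.0, -0.001, 0.001], [-0.001, 1.0, 0.001], [-0.001, 0.001, -1.0]]
contact_force: [-0.4, -0.6, -1.5]
grip_width: 0.0542
```

```bash
python3 -c "
from h import *
snap('scene','s8.png')
go(.4752,.0899,.115)"; python3 meas.py s8.png
```

```text
pos [0.4757 0.0901 0.1194] shift [ 0.0006 -0.0002  0.0044] turn [0.07 0.1  0.07] F [ 0.11  0.6  -1.64] M [-0.041 -0.008 -0.027] w 0.0548 t 9.4
slim 0.015 0.055 (array([0.47397551, 0.08991008]), np.float64(0.0008223383700393938), 73) tcp [0.4757 0.0901 0.1194] z0 0.0398
wide rim (array([0.47081777, 0.09112641]), np.float64(0.03212184966339892), 220)
```

move_arm:
  commands:
    - [[0,0,0.003],[0,0,0],0.4]
    - [[0.0003,0,0.003],[0,0,0],0.4]
    - [[0,0,0],[0,0,0],0.4]

```text
t: 9.7
tool_pos: [0.4756, 0.0902, 0.1131]
tool_rot: [[-1.0, -0.001, 0.002], [-0.001, 1.0, 0.001], [-0.002, 0.001, -1.0]]
contact_force: [-0.2, -0.4, -2.5]
grip_width: 0.0545
```

```bash
python3 -c "
from h import *
go(.4755,.09,.105)"
```

```text
pos [0.4756 0.0902 0.1131] shift [ 0.0001 -0.0002  0.0081] turn [0.08 0.13 0.07] F [-0.23 -0.4  -2.55] M [ 0.047 -0.034  0.008] w 0.0545 t 9.7
```

move_arm:
  commands:
    - [[0,0,0.002],[0,0.1,0],0.4]
    - [[0,0,0.001],[0,0,0],0.4]

```text
t: 9.9
tool_pos: [0.4754, 0.0901, 0.1099]
tool_rot: [[-1.0, -0.001, -0.0], [-0.001, 1.0, 0.001], [0.0, 0.001, -1.0]]
contact_force: [-0.4, 0.4, -1.5]
grip_width: 0.0543
```

move_arm:
  commands:
    - [[0,0,0.0015],[0,0,0],0.4]

```text
t: 10.0
tool_pos: [0.4751, 0.0901, 0.1083]
tool_rot: [[-1.0, -0.001, -0.001], [-0.001, 1.0, 0.001], [0.001, 0.001, -1.0]]
contact_force: [-0.4, 0.3, -1.4]
grip_width: 0.0541
```

move_arm:
  commands:
    - [[0,0,0.0012],[0,0,0],0.4]

```text
t: 10.1
tool_pos: [0.4748, 0.09, 0.1069]
tool_rot: [[-1.0, -0.001, -0.001], [-0.001, 1.0, 0.001], [0.001, 0.001, -1.0]]
contact_force: [-1.0, 0.2, -1.4]
grip_width: 0.0542
```

move_arm:
  commands:
    - [[-0.0004,0,0.001],[0,0,0],0.4]

```text
t: 10.2
tool_pos: [0.4748, 0.0899, 0.1058]
tool_rot: [[-1.0, -0.001, -0.002], [-0.001, 1.0, 0.001], [0.002, 0.001, -1.0]]
contact_force: [-2.6, 1.4, 0.8]
grip_width: 0.0545
```

move_arm:
  commands:
    - [[0,0,0.0006],[0,0,0],0.4]

```text
t: 10.3
tool_pos: [0.4747, 0.09, 0.1054]
tool_rot: [[-1.0, -0.001, -0.002], [-0.001, 1.0, 0.001], [0.002, 0.001, -1.0]]
contact_force: [-2.8, 1.6, 3.8]
grip_width: 0.054
```

```bash
python3 -c "
from h import *
go(.4755,.09,.105)"
```

```text
pos [0.4747 0.09   0.1054] shift [-0.0008 -0.      0.0004] turn [ 0.04 -0.14  0.06] F [-2.81  1.55  3.77] M [ 0.227  0.902 -0.02 ] w 0.054 t 10.3
```

Contact at about 5 N with the sleeve essentially seated (narrow end about 26 mm up), so I can release it.

move_arm:
  commands:
    - [[0,0,0],[0,0,0],0.66]
    - [[0,0,0],[0,0,0],0.72]
    - [[0,0,0],[0,0,0],0.85]
    - [[0,0,0],[0,0,0],1]
    - [[0,0,0],[0,0,0],1]

```text
t: 10.8
tool_pos: [0.4774, 0.0908, 0.1067]
tool_rot: [[-1.0, -0.002, 0.004], [-0.002, 1.0, 0.002], [-0.004, 0.002, -1.0]]
contact_force: [0.5, -0.5, -0.5]
grip_width: 0.0854
```

```bash
python3 -c "
from h import *
go(.4755,.09,.105)"; python3 view.py 9 319 265 317 273
```

```text
pos [0.4774 0.0908 0.1067] shift [ 0.0019 -0.0008  0.0016] turn [0.14 0.21 0.13] F [ 0.48 -0.52 -0.51] M [ 0.     0.029 -0.028] w 0.0854 t 10.8
10.9 [0.47727065 0.09075714 0.10659806] [-0.23356659  0.28638866 -0.29850537]
```

View pics/m9.png

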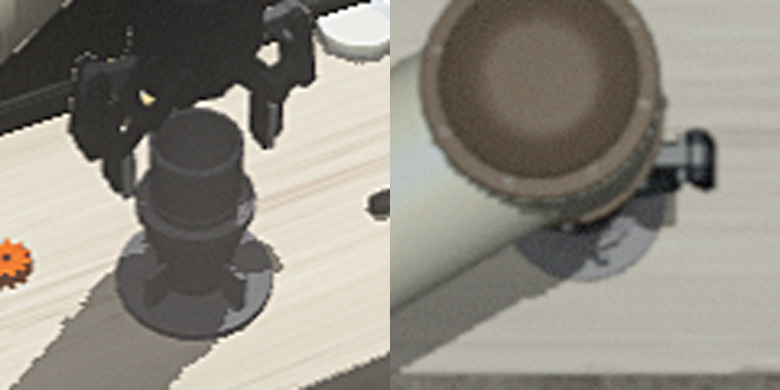

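The sleeve is released and stands straight in the wide one, fingers clear. I'll rise and go to the cover.

move_arm:
  commands:
    - [[0,0,-0.015],[0,0,0],1]
    - [[0,0,-0.03],[0,0,0],1]
    - [[0,0,-0.03],[0,0,0],1]
    - [[0,0,-0.03],[0,0,0],1]
    - [[0,-0.03,-0.02],[0,0,0],1]
    - [[0,-0.04,0],[0,0,0],1]
    - [[0,-0.05,0],[0,0,0],1]
    - [[0,-0.05,0],[0,0,0],1]

```text
t: 11.7
tool_pos: [0.4789, -0.08, 0.2376]
tool_rot: [[-1.0, -0.014, 0.007], [-0.014, 1.0, 0.001], [-0.007, 0.001, -1.0]]
contact_force: [1.5, 0.4, 0.9]
grip_width: 0.0856
```

move_arm:
  commands:
    - [[0.01,-0.04,0],[0,0,0],1]
    - [[0.01,-0.04,0],[0,0,0],1]
    - [[0.01,-0.03,0],[0,0,0],1]
    - [[0,0,0],[0,0,0],1]
    - [[0,0,0],[0,0,0],1]

```text
t: 12.2
tool_pos: [0.4479, -0.1996, 0.2374]
tool_rot: [[-1.0, -0.006, 0.008], [-0.006, 1.0, 0.0], [-0.008, 0.0, -1.0]]
contact_force: [-0.3, 0.0, -1.3]
grip_width: 0.085
```

```bash
python3 -c "
from h import *
go(.4443,-.2012,.1)"; python3 view.py 10 319 270 317 273;python3 - <<'E'
from h import *
from scipy.optimize import least_squares
def fixR(P,R,x0):
    s=least_squares(lambda x:np.hypot(P[:,0]-x[0],P[:,1]-x[1])-R,x0,loss='soft_l1',f_scale=.001);return s.x.round(4),np.median(abs(s.fun)).round(5),len(P)
W=world(load('s10.png')).reshape(-1,3); W=W[np.isfinite(W[:,0])];W[:,2]+=.001
d=np.hypot(W[:,0]-.474,W[:,1]-.09)
v=load('s10.png')['pose'][:2,3]-np.array([.474,.09]);v/=np.linalg.norm(v)
for lo,hi in((.085,.092),(.092,.1),(.1,.108),(.108,.116),(.116,.122)):
    k=(d<.034)&(d>.02)&(W[:,2]>lo)&(W[:,2]<hi)&((W[:,:2]-[.474,.09])@v>.005); print(lo,fixR(W[k],.028,(.474,.09)))
k=(d<.035)&(W[:,2]>.118); b=W[k];print('rim z',np.percentile(b[:,2],[50,90,98]),circ(b))
t=b[b[:,2]>.121];A=np.c_[t[:,:2]-[.474,.09],np.ones(len(t))];print('slope',np.linalg.lstsq(A,t[:,2],rcond=None)[0],len(t))
k=(d<.0425)&(W[:,2]>.066)&(W[:,2]<.072)&(d>.03)&((W[:,:2]-[.474,.09])@v>.005);print('wide',fixR(W[k],.0365,(.474,.09)))
W=world(load('t10.png')).reshape(-1,3); W=W[np.isfinite(W[:,0])]
d=np.hypot(W[:,0]-.477,W[:,1]-.09)
b=W[(d<.035)&(W[:,2]>.118)];print('top rim',np.percentile(b[:,2],[5,50,90]),circ(b))
b=W[(d<.042)&(abs(W[:,2]-.078)<.003)];print('top wide',circ(b))
E
```

```text
pos [ 0.4479 -0.1996  0.2374] shift [ 0.0046 -0.0015  0.1373] turn [0.01 0.44 0.32] F [-0.27  0.05 -1.29] M [-0.003 -0.004  0.034] w 0.085 t 12.2
12.3 [ 0.4482078  -0.19872059  0.23738887] [-0.03572012  0.26180002 -0.09401853]
0.085 (array([0.474, 0.09 ]), np.float64(0.00079), 70)
0.092 (array([0.4738, 0.0899]), np.float64(0.00075), 74)
0.1 (array([0.4735, 0.0898]), np.float64(0.00079), 79)
0.108 (array([0.4741, 0.0901]), np.float64(0.00059), 83)
0.116 (array([0.4739, 0.0901]), np.float64(0.00087), 59)
rim z [0.12426664 0.12684624 0.12794792] (array([0.47169025, 0.09105204]), np.float64(0.025784447943759572), 213)
slope [-0.00409667  0.00123189  0.12473035] 219
wide (array([0.4743, 0.0894]), np.float64(0.00055), 40)
top rim [0.12204627 0.12524416 0.127302  ] (array([0.47621212, 0.0904707 ]), np.float64(0.026065678777421265), 267)
top wide (array([0.47766866, 0.09108781]), np.float64(0.033728870464068694), 213)
```

View pics/m10.png

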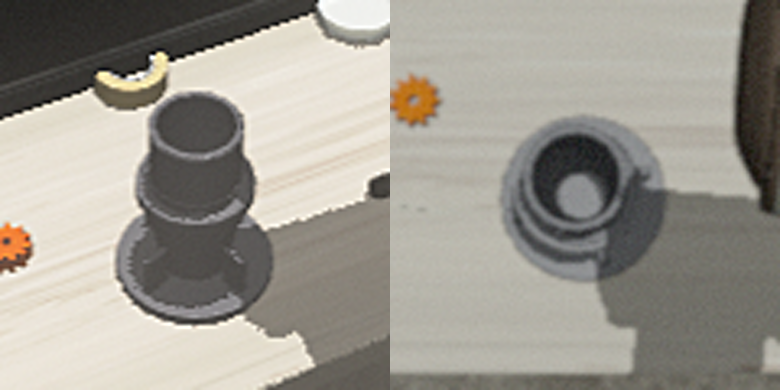

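View pics/s10.png

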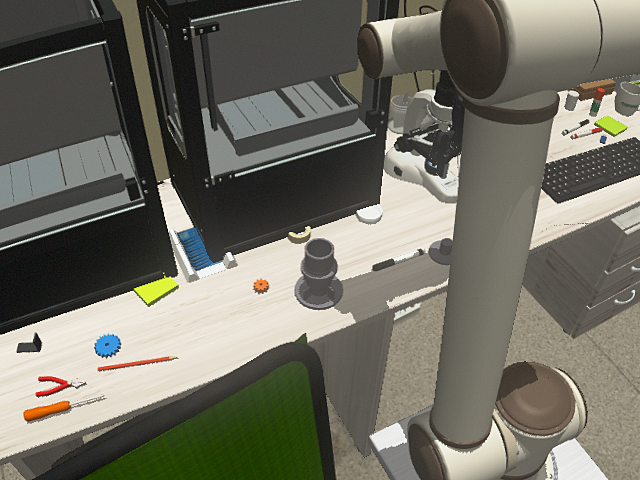

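```bash
python3 - <<'E'
from h import *
from scipy.optimize import least_squares
def fixR(P,R,x0):
    s=least_squares(lambda x:np.hypot(P[:,0]-x[0],P[:,1]-x[1])-R,x0,loss='soft_l1',f_scale=.001);return s.x.round(4),np.median(abs(s.fun)).round(5),len(P)
for f in('scene0','top0'):
    W=world(load(f+'.png')).reshape(-1,3); W=W[np.isfinite(W[:,0])];W[:,2]+=.001*(f=='scene0')
    d=np.hypot(W[:,0]-.444,W[:,1]+.2)
    b=W[(d<.045)&(W[:,2]>.008)];print(f,'disc bbox',b.min(0).round(4),b.max(0).round(4))
    k=W[(d<.02)&(W[:,2]>.040)];print('knob top',k.mean(0).round(4),((k.min(0)+k.max(0))/2).round(4),len(k))
    k=W[(d<.02)&(W[:,2]>.018)&(W[:,2]<.04)]; print('knob wall',fixR(k,.013,(.444,-.2)))
E
```

```text
scene0 disc bbox [ 0.4027 -0.2373  0.0081] [ 0.4764 -0.1596  0.0475]
knob top [ 0.4392 -0.2001  0.0434] [ 0.4393 -0.2008  0.0438] 94
knob wall (array([ 0.441 , -0.2019]), np.float64(0.00095), 86)
top0 disc bbox [ 0.4088 -0.2378  0.0083] [ 0.48   -0.1615  0.0491]
knob top [ 0.4442 -0.201   0.0434] [ 0.4442 -0.2014  0.0445] 149
knob wall (array([ 0.4442, -0.2018]), np.float64(0.00027), 47)
```

move_arm:
  commands:
    - [[0.004,-0.002,0.02],[0,0.4,0.3],0.7]
    - [[0.001,-0.001,0.03],[0,0,0],0.7]
    - [[0,0,0.03],[0,0,0],0.7]
    - [[0,0,0.03],[0,0,0],0.7]
    - [[0,0,0.02],[0,0,0],0.7]
    - [[0,0,0],[0,0,0],0.7]
    - [[0,0,0],[0,0,0],0.7]

```text
t: 13.0
tool_pos: [0.4494, -0.1949, 0.1059]
tool_rot: [[-1.0, -0.017, 0.008], [-0.017, 1.0, -0.001], [-0.008, -0.001, -1.0]]
contact_force: [0.8, 0.0, 0.2]
grip_width: 0.0596
```

```bash
python3 -c "
from h import *
go(.4425,-.2018,.035)"; python3 view.py 11 440 240 468 289
```

```text
pos [ 0.4494 -0.1949  0.1059] shift [ 0.0076 -0.0067  0.0709] turn [-0.08  0.47  1.  ] F [0.83 0.01 0.19] M [ 0.017 -0.006 -0.015] w 0.0596 t 13.0
13.1 [ 0.44955833 -0.19515158  0.10650728] [-0.73723297  0.80591218  0.18882926]
```

View pics/m11.png

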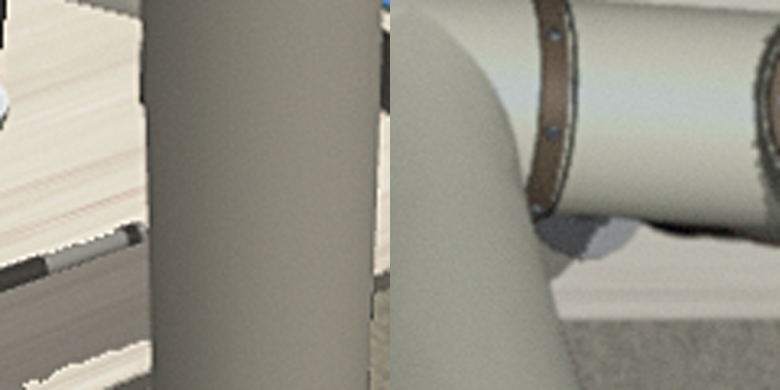

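The arm hides the cover in both views here, so I rely on the earlier measurement and go in small steps.

move_arm:
  commands:
    - [[0.0075,-0.0065,0.01],[0,0.5,1.0],0.7]
    - [[0,0,0.015],[0,0,0],0.7]
    - [[0,0,0.008],[0,0,0],0.7]
    - [[0,0,0],[0,0,0],0.7]
    - [[0,0,0],[0,0,0],0.7]

```text
t: 13.6
tool_pos: [0.4437, -0.2031, 0.0755]
tool_rot: [[-1.0, 0.003, 0.008], [0.003, 1.0, -0.003], [-0.008, -0.002, -1.0]]
contact_force: [0.2, 0.2, 0.5]
grip_width: 0.0596
```

```bash
python3 -c "
from h import *
go(.4425,-.2018,.035)"
```

```text
pos [ 0.4437 -0.2031  0.0755] shift [0.0015 0.0014 0.0404] turn [-0.14  0.48 -0.18] F [0.22 0.16 0.5 ] M [-0.02  -0.043 -0.024] w 0.0596 t 13.6
```

move_arm:
  commands:
    - [[0.0015,0.0014,0.01],[0,0.5,-0.2],0.7]
    - [[0,0,0.01],[0,0,0],0.7]
    - [[0,0,0.008],[0,0,0],0.7]
    - [[0,0,0.005],[0,0,0],0.7]
    - [[0,0,0],[0,0,0],0.7]
    - [[0,0,0],[0,0,0],0.7]

```text
t: 14.2
tool_pos: [0.4425, -0.2019, 0.04]
tool_rot: [[-1.0, -0.001, -0.0], [-0.001, 1.0, -0.003], [0.0, -0.003, -1.0]]
contact_force: [0.3, -0.5, -0.4]
grip_width: 0.0596
```

```bash
python3 -c "
from h import *
go(.4425,-.2018,.037)"
```

```text
pos [ 0.4425 -0.2019  0.04  ] shift [0.     0.0001 0.003 ] turn [-0.16 -0.02  0.03] F [ 0.31 -0.47 -0.45] M [-0.046  0.023  0.01 ] w 0.0596 t 14.2
```

move_arm:
  commands:
    - [[0,0,0.004],[-0.1,0,0],0.7]
    - [[0,0,0],[0,0,0],0.5]
    - [[0,0,0],[0,0,0],0.35]
    - [[0,0,0],[0,0,0],0.2]
    - [[0,0,0],[0,0,0],0.1]
    - [[0,0,0],[0,0,0],0.1]
    - [[0,0,0],[0,0,0],0.1]
  grip_force: 25

```text
t: 14.9
tool_pos: [0.4431, -0.2019, 0.0365]
tool_rot: [[-1.0, -0.001, 0.002], [-0.001, 1.0, -0.001], [-0.002, -0.001, -1.0]]
contact_force: [0.0, -0.1, 0.3]
grip_width: 0.0248
```

```bash
python3 -c "
from h import *
go(.4425,-.2018,.037)"
```

```text
pos [ 0.4431 -0.2019  0.0365] shift [ 0.0006  0.0001 -0.0005] turn [-0.06  0.09  0.03] F [ 0.03 -0.06  0.25] M [0.023 0.021 0.014] w 0.0248 t 14.9
```

move_arm:
  commands:
    - [[0,0,-0.01],[0,0,0],0.1]
    - [[0,0,-0.02],[0,0,0],0.1]
    - [[0,0,-0.03],[0,0,0],0.1]
    - [[0,0,-0.04],[0,0,0],0.1]
    - [[0,0,-0.04],[0,0,0],0.1]
    - [[0,0,-0.03],[0,0,0],0.1]
    - [[0,0,-0.01],[0,0,0],0.1]
    - [[0,0,0],[0,0,0],0.1]

```text
t: 15.7
tool_pos: [0.4414, -0.2017, 0.2271]
tool_rot: [[-1.0, -0.0, 0.001], [-0.0, 1.0, -0.001], [-0.001, -0.001, -1.0]]
contact_force: [-0.4, 0.7, -0.4]
grip_width: 0.0253
```

```bash
python3 -c "
from h import *
go(.476,.09,.22)"
```

```text
pos [ 0.4414 -0.2017  0.2271] shift [-0.0347  0.2917  0.0068] turn [-0.07  0.08  0.02] F [-0.42  0.75 -0.39] M [0.049 0.005 0.022] w 0.0253 t 15.7
```

move_arm:
  commands:
    - [[-0.003,0.02,0],[0,0,0],0.1]
    - [[-0.005,0.04,0],[0,0,0],0.1]
    - [[-0.006,0.05,0],[0,0,0],0.1]
    - [[-0.006,0.05,0],[0,0,0],0.1]
    - [[-0.006,0.05,0],[0,0,0],0.1]
    - [[-0.005,0.04,0],[0,0,0],0.1]
    - [[-0.004,0.02,0],[0,0,0],0.1]
    - [[0,0,0],[0,0,0],0.1]

```text
t: 16.5
tool_pos: [0.471, 0.0746, 0.214]
tool_rot: [[-1.0, 0.006, -0.021], [0.006, 1.0, -0.005], [0.021, -0.005, -1.0]]
contact_force: [-0.3, -0.9, -1.0]
grip_width: 0.0254
```

```bash
python3 -c "
from h import *
go(.476,.09,.22)"; python3 view.py 12 319 255 317 273
```

```text
pos [0.471  0.0746 0.214 ] shift [-0.0048  0.0154 -0.0062] turn [-0.29 -1.2  -0.35] F [-0.34 -0.88 -0.97] M [-0.037 -0.016  0.006] w 0.0254 t 16.5
16.6 [0.47037625 0.07250762 0.21409315] [ 0.34658618 -0.32098999 -0.72058428]
```

View pics/m12.png

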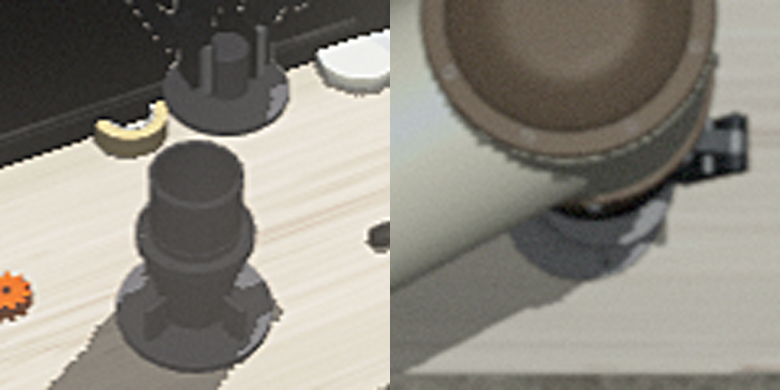

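move_arm:
  commands:
    - [[-0.005,0.016,0.01],[-0.3,-1.2,-0.3],0.1]
    - [[0,0,0.01],[0,0,0],0.1]
    - [[0,0,0],[0,0,0],0.1]
    - [[0,0,0],[0,0,0],0.1]

```text
t: 17.0
tool_pos: [0.4734, 0.0838, 0.1911]
tool_rot: [[-1.0, 0.009, -0.006], [0.009, 1.0, -0.003], [0.006, -0.003, -1.0]]
contact_force: [-0.2, 0.4, 1.1]
grip_width: 0.0252
```

```bash
cat > mc.py <<'E'
import sys
from h import *
from scipy.optimize import least_squares
def fixR(P,R,x0):
    s=least_squares(lambda x:np.hypot(P[:,0]-x[0],P[:,1]-x[1])-R,x0,loss='soft_l1',f_scale=.001);return s.x.round(4),np.median(abs(s.fun)).round(5),len(P)
c=load(sys.argv[1]);W=world(c).reshape(-1,3); W=W[np.isfinite(W[:,0])];W[:,2]+=.001
p=np.array(arm.state()['tool_pos']);zb=p[2]-.0365
v=c['pose'][:2,3]-p[:2];v/=np.linalg.norm(v)
d=np.hypot(*(W[:,:2]-p[:2]).T);f=(W[:,:2]-p[:2])@v
k=(d<.044)&(d>.028)&(W[:,2]>zb+.008)&(W[:,2]<zb+.0135)&(f>.005);print('disc edge',fixR(W[k],.036,p[:2]))
k=(d<.02)&(W[:,2]>zb+.018)&(W[:,2]<zb+.041)&(f>.003);print('knob wall',fixR(W[k],.013,p[:2]))
b=W[(d<.034)&(d>.018)&(abs(W[:,2]-zb-.014)<.006)&(f>.008)];A=np.c_[b[:,:2]-p[:2],np.ones(len(b))];print('disc top plane',np.linalg.lstsq(A,b[:,2],rcond=None)[0].round(4),'exp',round(zb+.014,4))
q=np.array([.474,.09]);d=np.hypot(*(W[:,:2]-q).T);f=(W[:,:2]-q)@v
k=(d<.034)&(d>.02)&(W[:,2]>.092)&(W[:,2]<.118)&(f>.005);print('collar',fixR(W[k],.028,q))
E
python3 view.py 13 319 255 317 273; python3 mc.py s13.png;python3 -c "
from h import *
go(.476,.09,.18)"
```

```text
17.1 [0.47347983 0.08398869 0.19131942] [ 0.7666512   0.0924688  -1.11992274]
disc edge (array([0.4735, 0.0826]), np.float64(0.00162), 117)
knob wall (array([0.4716, 0.0841]), np.float64(0.00131), 132)
disc top plane [-0.005  -0.0017  0.1688] exp 0.1688
collar (array([0.4736, 0.0899]), np.float64(0.00087), 263)
pos [0.4735 0.084  0.1913] shift [-0.0025  0.0061  0.0113] turn [-0.15 -0.3  -0.53] F [ 0.77  0.09 -1.12] M [-0.014  0.025  0.01 ] w 0.0252 t 17.1
```

View pics/m13.png

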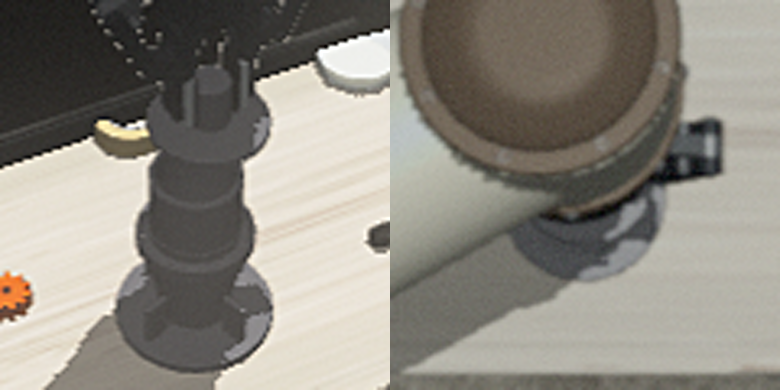

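move_arm:
  commands:
    - [[-0.001,0.006,0.004],[-0.1,-0.3,-0.5],0.1]
    - [[0,0,0.006],[0,0,0],0.1]
    - [[0,0,0],[0,0,0],0.1]
    - [[0,0,0],[0,0,0],0.1]

```text
t: 17.5
tool_pos: [0.4751, 0.0898, 0.1814]
tool_rot: [[-1.0, 0.001, 0.002], [0.001, 1.0, 0.0], [-0.002, 0.0, -1.0]]
contact_force: [0.3, -0.5, 0.8]
grip_width: 0.0249
```

```bash
python3 view.py 14 319 255 317 273; python3 mc.py s14.png;python3 -c "
from h import *
go(.475,.09,.165)"
```

```text
17.6 [0.47499903 0.08981007 0.18144757] [-1.0347626   0.24206429 -0.79538765]
disc edge (array([0.4756, 0.0888]), np.float64(0.00157), 109)
knob wall (array([0.4732, 0.0898]), np.float64(0.0013), 118)
disc top plane [ 0.0087 -0.0041  0.1593] exp 0.1589
collar (array([0.4738, 0.0898]), np.float64(0.00071), 263)
pos [0.475  0.0898 0.1814] shift [0.     0.0002 0.0164] turn [ 0.01  0.12 -0.06] F [-1.03  0.24 -0.8 ] M [-0.008 -0.002  0.036] w 0.0252 t 17.6
```

move_arm:
  commands:
    - [[0,0,0.005],[0,0,0],0.1]
    - [[0,0,0.006],[0,0,0],0.1]
    - [[0,0,0.004],[0,0,0],0.1]
    - [[0,0,0],[0,0,0],0.1]
    - [[0,0,0],[0,0,0],0.1]

```text
t: 18.1
tool_pos: [0.475, 0.0899, 0.165]
tool_rot: [[-1.0, 0.001, 0.002], [0.001, 1.0, 0.0], [-0.002, 0.0, -1.0]]
contact_force: [-0.0, -0.7, -0.6]
grip_width: 0.0252
```

```bash
python3 view.py 15 319 255 317 273; python3 mc.py s15.png;python3 -c "
from h import *
go(.475,.09,.1535)"
```

```text
18.2 [0.47499443 0.08988205 0.16513029] [ 0.82049678  0.21410663 -1.03275719]
disc edge (array([0.4755, 0.089 ]), np.float64(0.00206), 102)
knob wall (array([0.473 , 0.0901]), np.float64(0.00104), 113)
disc top plane [-0.0086  0.0026  0.1426] exp 0.1426
collar (array([0.4736, 0.0897]), np.float64(0.00067), 259)
pos [0.475  0.0899 0.1651] shift [0.     0.0001 0.0116] turn [ 0.01  0.11 -0.05] F [ 0.82  0.21 -1.03] M [ 0.017 -0.035  0.011] w 0.0256 t 18.2
```

move_arm:
  commands:
    - [[0,0,0.004],[0,0,0],0.1]
    - [[0,0,0.004],[0,0,0],0.1]
    - [[0,0,0],[0,0,0],0.1]

```text
t: 18.5
tool_pos: [0.4752, 0.09, 0.1569]
tool_rot: [[-1.0, 0.001, 0.003], [0.001, 1.0, 0.001], [-0.003, 0.001, -1.0]]
contact_force: [0.1, 0.1, -1.0]
grip_width: 0.025
```

move_arm:
  commands:
    - [[0,0,0.0012],[0,0,0],0.1]

```text
t: 18.6
tool_pos: [0.4754, 0.09, 0.1557]
tool_rot: [[-1.0, 0.001, 0.003], [0.001, 1.0, 0.001], [-0.003, 0.001, -1.0]]
contact_force: [0.7, -0.4, -0.6]
grip_width: 0.0251
```

move_arm:
  commands:
    - [[0,0,0.001],[0,0,0],0.1]

```text
t: 18.7
tool_pos: [0.4753, 0.09, 0.1545]
tool_rot: [[-1.0, 0.001, 0.003], [0.001, 1.0, 0.001], [-0.003, 0.001, -1.0]]
contact_force: [-0.4, 0.1, -0.9]
grip_width: 0.0252
```

move_arm:
  commands:
    - [[0,0,0.0006],[0,0,0],0.1]

```text
t: 18.8
tool_pos: [0.4754, 0.09, 0.154]
tool_rot: [[-1.0, 0.001, 0.003], [0.001, 1.0, 0.001], [-0.003, 0.001, -1.0]]
contact_force: [-0.9, -0.5, 2.7]
grip_width: 0.0246
```

move_arm:
  commands:
    - [[0,0,0.0006],[0,0,0],0.1]

```text
t: 18.9
tool_pos: [0.4756, 0.09, 0.1539]
tool_rot: [[-1.0, 0.0, 0.003], [0.0, 1.0, 0.0], [-0.003, 0.0, -1.0]]
contact_force: [-2.1, -0.0, 4.0]
grip_width: 0.0254
```

The cover touches the rim at the expected height (4 N), so I release it slowly.

move_arm:
  commands:
    - [[0,0,0],[0,0,0],0.33]
    - [[0,0,0],[0,0,0],0.4]
    - [[0,0,0],[0,0,0],0.55]
    - [[0,0,0],[0,0,0],0.7]
    - [[0,0,0],[0,0,0],0.7]

```text
t: 19.4
tool_pos: [0.4759, 0.0902, 0.154]
tool_rot: [[-1.0, 0.001, 0.005], [0.001, 1.0, 0.001], [-0.005, 0.001, -1.0]]
contact_force: [-0.9, 0.0, 0.3]
grip_width: 0.0596
```

```bash
python3 view.py 16 319 255 317 273; python3 mc.py s16.png;python3 -c "
from h import *
go(.475,.09,.2535)"
```

```text
19.5 [0.47587212 0.09019689 0.15396027] [-0.26781948  1.2500803  -0.01665494]
disc edge (array([0.4761, 0.0887]), np.float64(0.00172), 103)
knob wall (array([0.4742, 0.0896]), np.float64(0.0007), 120)
disc top plane [ 0.0217 -0.0225  0.1323] exp 0.1315
collar (array([0.4738, 0.0899]), np.float64(0.00066), 241)
pos [0.4759 0.0902 0.154 ] shift [ 0.0004 -0.0001 -0.0995] turn [ 0.06  0.26 -0.03] F [-0.27  1.25 -0.02] M [ 0.001 -0.012 -0.026] w 0.0597 t 19.5
```

View pics/m16.png

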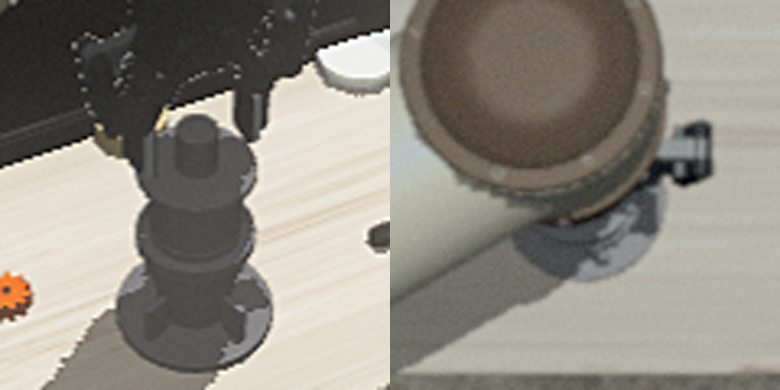

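The cover lies centred on the rim with the fingers clear. I'll rise straight up and move aside for a final check.

move_arm:
  commands:
    - [[0,0,-0.01],[0,0,0],0.7]
    - [[0,0,-0.02],[0,0,0],0.7]
    - [[0,0,-0.03],[0,0,0],0.7]
    - [[0,0,-0.03],[0,0,0],0.7]
    - [[0,0,-0.02],[0,0,0],0.7]
    - [[0,-0.04,0],[0,0,0],0.7]
    - [[0,-0.05,0],[0,0,0],0.7]
    - [[0,-0.05,0],[0,0,0],0.7]

```text
t: 20.3
tool_pos: [0.4775, -0.0493, 0.2749]
tool_rot: [[-1.0, -0.012, 0.012], [-0.012, 1.0, 0.001], [-0.012, 0.001, -1.0]]
contact_force: [1.8, 0.8, -0.5]
grip_width: 0.0597
```

move_arm:
  commands:
    - [[0,-0.05,0],[0,0,0],0.7]
    - [[0,-0.05,0],[0,0,0],0.7]
    - [[0,-0.03,0],[0,0,0],0.7]
    - [[0,-0.02,0],[0,0,0],0.7]
    - [[0,0,0],[0,0,0],0.7]
    - [[0,0,0],[0,0,0],0.7]

```text
t: 20.9
tool_pos: [0.4777, -0.2078, 0.2802]
tool_rot: [[-1.0, -0.005, 0.019], [-0.005, 1.0, -0.0], [-0.019, -0.0, -1.0]]
contact_force: [-1.0, 0.4, 0.1]
grip_width: 0.0599
```

```bash
python3 view.py 17 319 255 317 273; python3 - <<'E'
from h import *
for f,q in(('s17',(.474,.09)),('t17',(.477,.09))):
    W=world(load(f+'.png')).reshape(-1,3); W=W[np.isfinite(W[:,0])];W[:,2]+=.001*(f[0]=='s')
    d=np.hypot(*(W[:,:2]-q).T)
    b=W[(d<.033)&(d>.019)&(abs(W[:,2]-.131)<.005)]
    A=np.c_[b[:,:2]-q,np.ones(len(b))];print(f,'disc top slopes',np.linalg.lstsq(A,b[:,2],rcond=None)[0].round(4),len(b))
    b=W[(d<.05)&(abs(W[:,2]-.131)<.004)];print(' disc mid',((b.min(0)+b.max(0))/2).round(4),(b.max(0)-b.min(0)).round(4))
    b=W[(d<.02)&(W[:,2]>.155)];print(' knob top',b.mean(0).round(4))
E
```

```text
21.0 [ 0.4779068  -0.20703281  0.28012159] [ 0.75460785  0.59406527 -0.25190197]
s17 disc top slopes [-0.0048 -0.0052  0.1316] 364
 disc mid [0.4728 0.0903 0.131 ] [0.0713 0.0712 0.0079]
 knob top [0.4713 0.0912 0.1609]
t17 disc top slopes [0.0002 0.0034 0.1314] 776
 disc mid [0.4772 0.0898 0.131 ] [0.0708 0.0705 0.0079]
 knob top [0.4764 0.0901 0.1613]
```

View pics/m17.png

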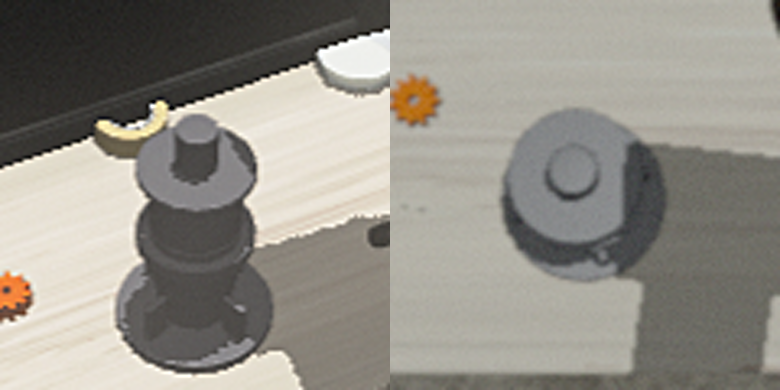

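View pics/s17.png

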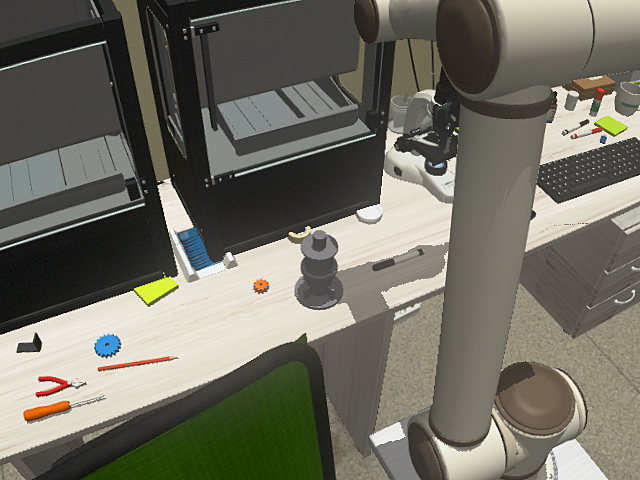

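Everything is in place: the stack stands at (319,270) in the scene view, disc top at 131 mm as expected and level within 0.5°. The gear and marker are where they were.

```bash
python3 -c "
from station import arm
print(arm.hand_in(), arm.state()['t'])"
```

```text
the job is handed in; nothing more can be done
the job is handed in; nothing more can be done
```

The slim sleeve now stands in the wide sleeve's mouth, and the cover lies level on top with the knob up. I handed the job in at about 21 s of the 64 s; no verdict was reported.

- **Slim sleeve:** My first grasp was too high and off-centre, because the arm drifted during the descent. I set the sleeve back down (it moved about 2 mm) and gripped it again lower on the collar. I then lowered it into the bore until contact was about 5 N and let go. Its rim measured about 125 mm above the desk, the nested height. It was within about 1 mm of the wide sleeve's axis in the scene view.
- **Cover:** I lowered it until it touched with about 4–5 N and released it. The top of its disc measured 131–132 mm against 131 mm expected. It was level within about 0.5° and centred within about 1–2 mm.
- **Wide sleeve and bystanders:** The wide sleeve stayed put within measurement error. The gear and marker look unmoved in the pictures. I never positively identified the tape roll, though the arm went near nothing else.
- **Disagreements:** The scene and top cameras differ by about 3–5 mm in x, so I compared positions only within one camera. The top camera's fit of the wide rim, partly hidden by the slim sleeve, was off by about 1.5 mm from its slim-rim fit. The arm hid the cover in both views during its grasp, so I checked that grasp by finger width and by looking after the lift.

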